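# Clamp a housing in the gauging fixture

## Robot

A 6-joint arm with a two-finger parallel gripper is mounted at the origin on the work surface. World frame = base frame: x ahead of the robot, y to its left, z up, the work surface at z = 0. Lengths are in m, angles in rad, forces in N, time in s.
With the tool pointing down it reaches from about 0.4 to 0.825 m from the base axis. Payload 7 kg.
Tool frame: the origin (TCP) lies midway between the tips of the shut fingers; the grasp point (between the pads) lies behind it (arm.grip_depth is the z of the grasp point in the tool frame, in m); z points along the fingers, y is the line along which they close (so a half turn about z gives the same grasp; the last joint's range is limited). The gripper opens to 85 mm and grips with 20 to 120 N. Pads are 22 mm wide; open, the fingers measure 114 mm over their backs; the gripper's body (76 mm by 85 mm) begins 54 mm behind the grasp point. The pads swing forward as they close: fully open they stand 13 mm farther back than shut.
Start: joints at [-0.883, 0.359, 0.012, 0, -1.224, -0.288], TCP at [0.263, -0.622, 0.231] pointing down, gripper open.
Joint ranges: [-3.07, 3.07], [-1.43, 2.12], [-1.02, 1.25], [-3.03, 1.67], [-3.05, -0], [-3.03, 3.03]. Speed limits (rad/s): [2.39, 2.39, 3.01, 3.14, 3.14, 3.14].

## Interface

Orientations are given as a rotation vector (axis times angle).
In Python, from cell import arm, kinematics, viewer, close_job gives the robot as it stands. The module is installed in compiled form; this text tells all that it offers. Calls block until the motion is done:
- arm.reach(position, orientation): joint-space move of the TCP to a pose.
- arm.move_straight(position, attitude=None, vel=0.15): straight line of the TCP; attitude=None keeps the orientation; vel is the mean speed in m/s.
- arm.move_j(angles): joint-space move.
- arm.gripper_to(opening, effort=None): opening from 0.0 (shut) to 1.0 (fully open); effort is the grip in N (None keeps the last); returns when the fingers have stopped.
- arm.pause(seconds).
- kinematics.ik(position, orientation): joint angles nearest the present ones, or None.
- viewer.grab_frame(name): name is "side" or "top" or "wrist"; returns the picture (400x640x3 uint8, red, green, blue); there is no depth.
- viewer.calibration(name): a dict with "camera_matrix" (3x3 intrinsics, pixels), "extrinsics" (4x4, takes a point from camera to world coordinates). Camera axes: x right, y down, z forward; pixel columns grow to the right and rows downward; lengths in m; the calibration is good to about 2 mm. A picture is of the moment at which its call begins: read the wrist's pose just before it. calibration takes no time and is no camera call; for the wrist camera it gives the pose at the moment of the call.
A pose or a line that the arm cannot do raises arm.Unreachable and nothing moves.
- close_job(): hands the job in; it is judged then, once.
Readings, each from a call of its own:
- arm.current_time(): time.
- arm.current_joint_positions(): joint angles.
- arm.current_joint_vel(): joint speeds.
- arm.current_tau(): joint torques, N m.
- arm.current_tool_pos(): TCP position.
- arm.current_eef_rot(): TCP orientation.
- arm.current_force(): force on the tool from outside, world axes, zero at the start.
- arm.current_wrist_torque(): the same for the moment, N m.
- arm.current_opening(): opening from 0.0 (shut) to 1.0 (fully open).
- arm.current_finger_force(): force on a finger pad.
Only numpy, scipy, OpenCV 4.12 (cv2) and the standard library are available. Lean on these libraries where they do the work, as an engineer would, in place of code of your own. Each camera call takes 0.05 s, during which the arm holds its last target. There are 200 camera calls.

## Task

Get the aluminium housing on the gauging fixture ready for measuring: with a fingertip, push it along the plate until its round flange sits fully home in the steel vee block, and only then push the clamp's lever arm round with one finger until it stops, so that the rubber-tipped plunger holds the housing in the vee. Only push the housing gently: do not grip, lift or tip it, and leave the other things on the bench where they are.

Things in the scene. Friction and masses are not known exactly. Their poses are not given: they have to be found in the camera images.
- fixture: Gauging fixture, fixed: steel plate 20 mm thick, in its frame x -165..145, y -75..75 mm; origin at bench level, z up, x = clamping direction, from the lever end to the vee block, within 18 deg of the robot's left (+y). Plunger guide block x -52..-36, y -23..23, top at 44. Dark vee block x 55..102, y -50..50, top at 50, its 90 deg mouth towards -x. Dial gauge on a 165 mm column at x 127, y 50.
- vee_seat (a point): Point on top of the fixture plate (20 mm above the bench) where the centre of the housing's underside lies when its flange touches both flanks of the vee: at (40, 0, 20) mm in the fixture's frame; axes as the fixture's.
- housing: Loose housing on the fixture plate: aluminium, about 0.4 kg, round flange 80 mm across, 14 mm thick, an upright tube 45 mm across (bore 35) on it, 62 mm high in all. Origin at the centre of its underside. Starts 8 to 13 mm short of the vee seat, up to 6 mm off to one side. Slides easily (about 1 N, oiled). Its tube can be pushed above plunger and guide block (all below 45 mm over the bench).
- lever (a joint): Angle of the clamp's cam lever (rad): 0 = fully open at one stop, 2.60 = shut at the other; grows clockwise seen from above. Starts between 0 and 0.3, stays where left, needs 1 to 4 N at the sleeve. It drives the plunger's pad forward by 20 mm in all (7.7 mm per rad); on a seated housing the pad meets the flange at about 2.2 rad.
- lever_pivot (a point): Point on the lever's vertical pivot axis at the height of the arm, 44 mm above the bench: at (-105, 0, 44) mm in the fixture's frame. Two lever stop pins, 8 mm thick and 49 mm high above the bench, stand 50 mm from the pivot.
- lever_grip (a point): Point on the axis of the lever arm's black sleeve, 95 mm from the pivot, 44 mm above the bench. The level arm: steel bar 14 mm wide, then a sleeve 19 mm thick from 58 to 124 mm out, with a 25 mm collar at its end. In the fixture's frame, seen from above, the arm points at 260 deg (counter-clockwise from x) at joint 0, 180 deg (away from the vee) at 1.40 rad and 111 deg at 2.60.
- pad: Round rubber pad on the tip of the plunger, 15 mm across, on the line y = 0 of the fixture, 28 mm above the bench. Backed by a spring: shut on a seated housing it is squeezed back 3 mm and presses the flange with about 8 N. The position given is the fixture's origin shifted by the pad's travel along the fixture's x (0 when open, 20 mm when shut without a housing).
- spare_housing: Bystander: a second, identical housing standing on the bench beside the fixture, not on it. Origin at the centre of its underside.
- cover: Bystander: round aluminium cover, 60 mm across, 22 mm high, lying on the bench. Origin at the centre of its underside.
- jar: Bystander: glass jar with a steel cap, 64 mm across, 75 mm high, standing on the bench. Origin at the centre of its underside.
- setting_ring: Bystander: small steel setting ring, 32 mm across, 12 mm high, lying on the fixture plate at its edge, beside the plunger. Origin at the centre of its underside.
- plug_gauge: Bystander: steel plug gauge standing on its 34 mm wide end on the bench close to the fixture, on the far side, 70 mm high. Origin at the centre of its underside.
- caliper: Bystander: caliper 160 mm long lying flat on the bench close to the fixture, on the robot's side; its 50 mm jaws are at its -x end and point to its +y. Origin at the middle of its bar, on the bench.
- mallet: Bystander: mallet with a wooden handle, 260 mm long, lying on the bench to the right. Origin on its underside, x along the handle towards the head.
- bolt_bin: Bystander: blue open bin 120 x 160 x 55 mm with bolts, on the bench to the far right. Origin at the centre of its underside.
There are look-alikes about, which are no part of the job. Leave any brown or turquoise look-alike of the housing alone.

How it is judged:
On the way, in this order (a step that is already met when the one before it is completed fails the run):
1. the housing stands home in the vee (its centre within 3 mm of the seat) while the clamp lever is still open (below 0.6 rad) (horizontal distance between housing and vee_seat below 0.003 m and value of joint lever below 0.6 rad), for 0.2 s.
2. the lever has been pushed round to its stop (value of joint lever above 2.5 rad), for 0.2 s.
At the end, for the whole second after the job is handed in: The housing stands flat and still on the plate, home in the vee (its centre within 2.5 mm of the seat) with the plunger's pad pressing on it (at least 4 N); the lever is round at its stop (at least 2.5 of 2.60 rad) (horizontal distance between housing and vee_seat below 0.0025 m and angle between housing's own z axis and vertical below 0.05 rad and value of joint lever above 2.5 rad and contact force between pad and housing above 4 N and height (world z) of housing below 0.023 m and linear speed of housing below 0.02 m/s); the robot touches nothing.
It fails at once if the housing is lifted off the fixture plate (its underside more than 12 mm above the plate's top) or tipped by more than 17 degrees (height (world z) of housing above 0.032 m or angle between housing's own z axis and vertical above 0.3 rad).
It fails at once if the housing is gripped or rammed (the fingers press on it with more than 35 N in all) (contact force between the fingers and housing above 35 N).
It fails at once if the setting ring, plug gauge, caliper: one of them is moved by more than 20 mm or knocked over (distance of any of setting_ring, plug_gauge, caliper from where it was at the start of the episode above 0.02 m or angle between plug_gauge's own z axis and vertical above 0.4 rad).
It fails at once if the spare housing, cover, jar: one of them is moved by more than 20 mm or knocked over (distance of any of spare_housing, cover, jar from where it was at the start of the episode above 0.02 m or angle between any of spare_housing, jar's own z axis and vertical above 0.4 rad).
It fails at once if the mallet, bolt bin: one of them is moved by more than 20 mm or knocked over (distance of any of mallet, bolt_bin from where it was at the start of the episode above 0.02 m).
It also fails if it takes over 58 s, if anything falls off the work surface, if the arm or the gripper's body presses on something with over 40 N, if the wrist force passes 120 N, or if a joint passes its speed limit or range.

## Working session

There is one attempt and no reset: what is moved stays moved. The work goes in short steps, each a Python script; the robot and the scene stay as the last script left them, time stands still between calls to the robot, and variables do not carry over. Pictures are saved under pics/ and viewed, at most 10 in all, crops included, and the job is handed in when it is done.

```bash
mkdir -p pics
python3 - <<'E'
from cell import arm,viewer
import cv2,numpy as np
for n in("top","side"):
    f=viewer.grab_frame(n);cv2.imwrite(f"pics/{n}0.png",f[:,:,::-1])
    c=viewer.calibration(n);print(n,np.round(c["camera_matrix"],1).tolist(),np.round(c["extrinsics"],4).tolist())
print(arm.current_time(),arm.grip_depth,arm.current_eef_rot())
E
```

```text
top [[515.3, 0.0, 317.7], [0.0, 515.3, 205.8], [0.0, 0.0, 1.0]] [[0.0108, -0.993, 0.1178, 0.336], [-0.9999, -0.0105, 0.0026, -0.0267], [-0.0013, -0.1178, -0.993, 1.7452], [0.0, 0.0, 0.0, 1.0]]
side [[401.7, 0.0, 322.4], [0.0, 401.7, 197.4], [0.0, 0.0, 1.0]] [[-0.8722, -0.2891, 0.3945, 0.0517], [-0.4885, 0.4738, -0.7327, 0.8501], [0.0249, -0.8318, -0.5545, 0.7012], [0.0, 0.0, 0.0, 1.0]]
0.1 -0.0187 [ 6.23560353e-01 -3.07867675e+00 -2.17885590e-03]
```

View pics/top0.png

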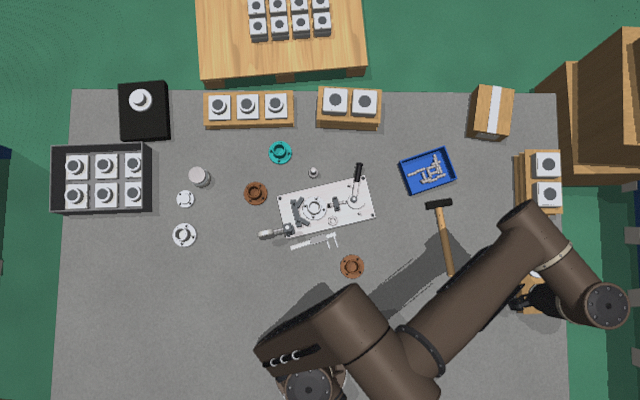

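View pics/side0.png

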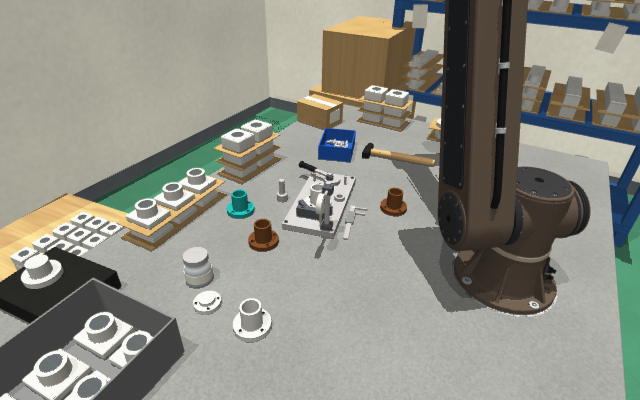

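The top view shows the fixture plate centred near (327,207), with corners near (278,195), (368,178), (376,219) and (288,238). The lever points to the far side, and the white housing is near (315,208). The spare housing is at (183,235), the plug gauge at (313,173) and the caliper at (315,240). Next I'll take a closer look with the wrist camera.

```bash
cat > h.py <<'E'
from cell import arm,kinematics,viewer,close_job
import cv2,numpy as np
from scipy.spatial.transform import Rotation as R
def ray(cal,px,z):
    K,T=cal["camera_matrix"],np.array(cal["extrinsics"])
    d=T[:3,:3]@np.linalg.solve(K,[px[0],px[1],1]);o=T[:3,3]
    return (o+d*(z-o[2])/d[2])[:2]
def proj(cal,P):
    T=np.linalg.inv(cal["extrinsics"]);p=cal["camera_matrix"]@(T[:3,:3]@np.asarray(P,float)+T[:3,3]);return p[:2]/p[2]
def down(yaw):  # tool down, tool x at world angle yaw
    return (R.from_euler('z',yaw)*R.from_rotvec([np.pi,0,0])).as_rotvec()
E
python3 - <<'E'
from h import *
c=viewer.calibration("top")
for p in [(278,195),(368,178),(376,219),(288,238)]: print(ray(c,p,.02))
T=np.array(viewer.calibration("wrist")["extrinsics"]);r=R.from_rotvec(arm.current_eef_rot())
print("cam in tool",r.inv().apply(T[:3,3]-arm.current_tool_pos()),(r.inv().as_matrix()@T[:3,:3]).round(3).tolist(),viewer.calibration("wrist")["camera_matrix"].round(0).tolist())
p=np.mean([ray(c,q,.02) for q in [(278,195),(368,178),(376,219),(288,238)]],0)
for y in np.arange(-180,180,30):
    q=kinematics.ik([p[0]-.03,p[1],.3],down(np.radians(y)));print(y,None if q is None else np.round(q,2))
E
```

```text
[0.57614554 0.112546  ]
[ 0.63758997 -0.19165086]
[ 0.49821648 -0.21843001]
[0.4312365  0.07619234]
cam in tool [ 0.06906837 -0.00014429 -0.1420179 ] [[-0.001, -0.962, -0.272], [1.0, -0.001, 0.001], [-0.001, -0.272, 0.962]] [[282.0, 0.0, 320.0], [0.0, 282.0, 200.0], [0.0, 0.0, 1.0]]
-180 [ 0.28  0.04 -0.23 -0.   -1.29 -1.85]
-150 [ 0.28  0.04 -0.23  0.   -1.29 -1.32]
-120 [ 0.28  0.04 -0.23  0.   -1.29 -0.8 ]
-90 [ 0.28  0.04 -0.23  0.   -1.29 -0.28]
-60 [ 0.28  0.04 -0.23  0.   -1.29  0.25]
-30 [ 0.28  0.04 -0.23  0.   -1.29  0.77]
0 [ 0.28  0.04 -0.23  0.   -1.29  1.29]
30 [ 0.28  0.04 -0.23  0.   -1.29  1.82]
60 [ 0.28  0.04 -0.23  0.   -1.29  2.34]
90 [ 0.28  0.04 -0.23  0.   -1.29  2.86]
120 [ 0.28  0.04 -0.23  0.   -1.29 -2.9 ]
150 [ 0.28  0.04 -0.23  0.   -1.29 -2.37]
```

Run:
```python
from h import *
arm.gripper_to(0.0)
arm.reach([.44,-.055,.22],down(0))
arm.pause(.2)
c=viewer.calibration("wrist");f=viewer.grab_frame("wrist")
np.savez("w1.npz",f=f,K=c["camera_matrix"],T=c["extrinsics"])
cv2.imwrite("pics/w1.png",f[:,:,::-1]);print(arm.current_time(),arm.current_force())
```

```text
3.25 [ 0.53600562 -0.4374428   0.41522456]
```

View pics/w1.png

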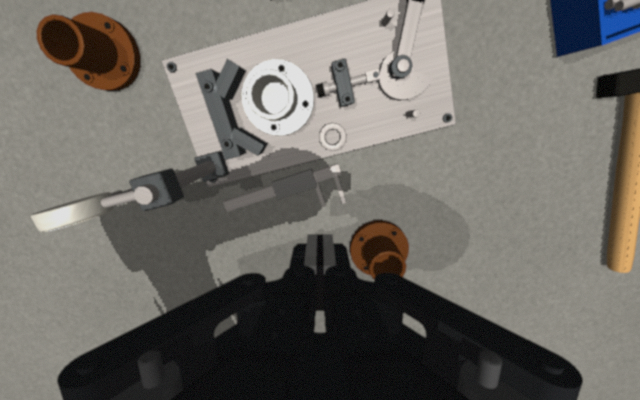

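The wrist view shows the plate with the white housing at (278,97), the vee on its left, the plunger and pad near (325,90) and the lever pivot at (401,65). The lever tip is cut off at the top, so I'll shift 80 mm farther out.

Run:
```python
from h import *
arm.move_straight([.52,-.055,.22],vel=.2)
arm.pause(.2)
c=viewer.calibration("wrist");f=viewer.grab_frame("wrist")
np.savez("w2.npz",f=f,K=c["camera_matrix"],T=c["extrinsics"])
g=cv2.resize(f[60:260,140:460],(800,500),interpolation=cv2.INTER_CUBIC)
cv2.imwrite("pics/w2.png",g[:,:,::-1]);print(arm.current_time())
```

```text
4.05
```

View pics/w2.png

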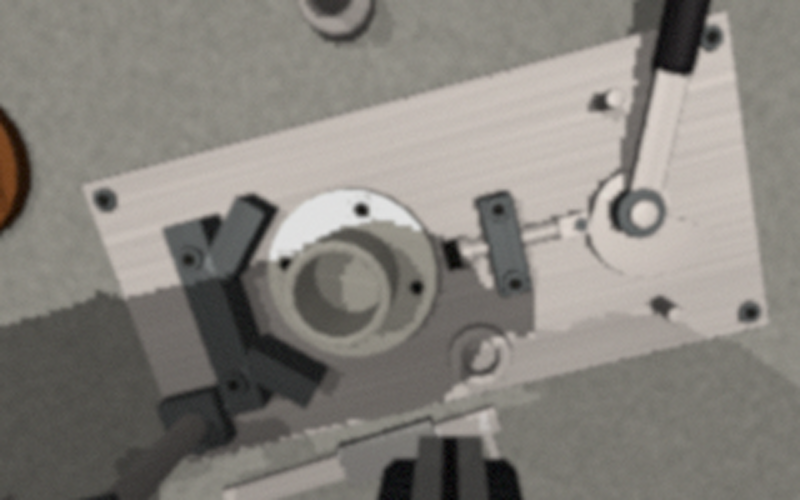

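The crop shows plate corners at (82,186), (728,12) and (770,323). The flange is centred at about (354,272), the pivot cap is at (645,212), and the lever sleeve begins at (676,70). I'll fit the poses from these.

Run:
```python
from h import *
d=np.load("w2.npz");c={"camera_matrix":d["K"],"extrinsics":d["T"]}
full=lambda p:(np.array(p)+.5)/2.5-.5+[140,60]
im=[(82,186),(728,12),(770,323)];fx=np.array([(145,-75),(-165,-75),(-165,75)])/1000
w=np.array([ray(c,full(p),.02) for p in im])
a=fx-fx.mean(0);b=w-w.mean(0);th=np.arctan2((a[:,0]*b[:,1]-a[:,1]*b[:,0]).sum(),(a*b).sum())
M=np.array([[np.cos(th),-np.sin(th)],[np.sin(th),np.cos(th)]]);o=w.mean(0)-M@fx.mean(0)
print("th",np.degrees(th),"o",o,"res mm",(w-(fx@M.T+o))*1000)
inv=lambda p,z:(M.T@(ray(c,full(p),z)-o))*1000
print("flange",inv((354,272),.034),"ext",inv((268,272),.034),inv((440,272),.034))
print("pivot",inv((645,212),.055),"sleeve start",inv((676,70),.050),"tube top",inv((341,293),.082),"ring",inv((482,354),.03))
print("caliper jaw",inv((485,410),.005),"plug",inv((340,20),.01))
np.savez("fix.npz",M=M,o=o,th=th)
# redraw check
g=cv2.resize(d["f"][60:260,140:460],(800,500),interpolation=cv2.INTER_CUBIC)[:,:,::-1].copy()
pt=lambda x,y,z:tuple(int(v) for v in ((proj(c,[*(M@[x/1e3,y/1e3]+o),z/1e3])-[140,60]+.5)*2.5-.5))
for poly in [[(145,-75,20),(-165,-75,20),(-165,75,20),(145,75,20)],[(-52,-23,44),(-36,-23,44),(-36,23,44),(-52,23,44)],[(102,-50,50),(102,50,50)],[(-105+50*np.cos(t),50*np.sin(t),20) for t in np.arange(0,6.28,.2)]]:
    cv2.polylines(g,[np.array([pt(*q) for q in poly])],True,(0,0,255),1)
cv2.imwrite("pics/chk.png",g)
```

```text
th 104.33372258915915 o [ 0.53548689 -0.03792994] res mm [[-1.48714513e-03 -1.85729227e+00]
 [-1.56747041e+00  4.72509750e-01]
 [ 1.56895755e+00  1.38478252e+00]]
flange [27.54521811 -4.92084046] ext [ 66.68591162 -14.95241652] [-11.59015216   5.10937128]
pivot [-104.60597553   -1.5281688 ] sleeve start [-128.38033547  -54.77665045] tube top [26.67195073 -4.22198137] ring [-21.12070882  50.16336683]
caliper jaw [-14.58614192  88.5323809 ] plug [   4.82727023 -115.2456357 ]
```

View pics/chk.png

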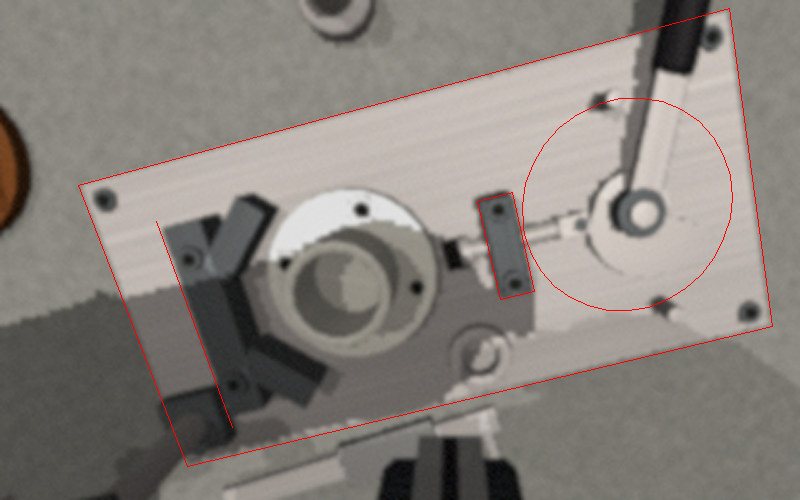

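The overlay fits: the housing is at about (27,-4.5) mm in the fixture frame and the lever at about 0.24 rad. Now I'll push the housing in small steps while watching the force.

```bash
cat >> h.py <<'E'
try:
    d=np.load("fix.npz");M,o,th=d["M"],d["o"],float(d["th"])
except FileNotFoundError: pass
def W(x,y,z): return [*(M@[x/1e3,y/1e3]+o),z/1e3]
def ffx(): return M.T@np.array(arm.current_force())[:2]   # force in fixture axes
E
python3 - <<'E'
from h import *
yaw=th-np.pi
arm.reach(W(-28,-2,130),down(yaw)); print(arm.current_time())
arm.move_straight(W(-28,-2,54),vel=.08); arm.pause(.2)
f0=ffx();print(arm.current_time(),f0)
arm.move_straight(W(-8,-2,54),vel=.04)
print(ffx()-f0)
for x in np.arange(-7,14,1.):
    arm.move_straight(W(x,-2,54),vel=.02)
    arm.pause(.05)
    f=ffx()-f0; print(x,f.round(2),np.round(((np.array(arm.current_tool_pos())[:2]-o)@M)*1e3,1),end=' | ')
    if f[0]<-5: break
print(arm.current_time())
E
```

```text
5.225
6.525 [-0.36419666 -1.20129967]
[0.54974254 1.83502464]
-7.0 [-0.09  1.81] [-7.1 -2. ] | -6.0 [1.26 0.76] [-6. -2.] | -5.0 [0.17 1.68] [-5. -2.] | -4.0 [0.39 0.89] [-4. -2.] | -3.0 [0.74 2.13] [-3. -2.] | -2.0 [0.21 1.09] [-2. -2.] | -1.0 [-0.2   1.44] [-0.9 -2. ] | 0.0 [-0.26  0.92] [ 0.1 -2. ] | 1.0 [0.42 0.86] [ 1.1 -2. ] | 2.0 [0.93 0.84] [ 2.1 -2. ] | 3.0 [-0.15  1.36] [ 3.1 -2. ] | 4.0 [-0.36  1.1 ] [ 4.1 -2. ] | 5.0 [-3.09  2.46] [ 4.9 -1.7] | 6.0 [-4.33  3.93] [ 5.7 -1.4] | 7.0 [-3.51  2.7 ] [ 6.8 -1.6] | 8.0 [-7.71  3.89] [ 7.3 -1.7] | 11.975
```

Run:
```python
from h import *
for x in (8.5,9,9.5,10,10.5):
    arm.move_straight(W(x,-1,54),vel=.02); arm.pause(.1)
    f=ffx()-[-.2,0]; print(x,f.round(2),np.round(((np.array(arm.current_tool_pos())[:2]-o)@M)*1e3,1),end=' | ')
    if f[0]<-13: break
arm.move_straight(W(-20,-1,54),vel=.08)
arm.move_straight(W(-20,-1,130),vel=.15)
arm.reach([.52,-.055,.22],down(0)); arm.pause(.2)
c=viewer.calibration("wrist");f=viewer.grab_frame("wrist")
np.savez("w3.npz",f=f,K=c["camera_matrix"],T=c["extrinsics"])
g=cv2.resize(f[60:260,140:460],(800,500),interpolation=cv2.INTER_CUBIC)[:,:,::-1].copy()
pt=lambda x,y,z:((proj(c,W(x,y,z))-[140,60]+.5)*2.5-.5).astype(int)
t=np.arange(0,6.28,.1)
for r,z in((40,34),(22.5,82)): cv2.polylines(g,[np.array([pt(40+r*np.cos(a),r*np.sin(a),z) for a in t])],True,(0,0,255),1)
cv2.imwrite("pics/w3.png",g);print(arm.current_time())
```

```text
8.5 [-9.26  0.91] [ 7.6 -1.6] | 9 [-11.74   0.65] [ 7.7 -1.6] | 9.5 [-13.71   0.98] [ 7.9 -1.6] | 15.6417
```

View pics/w3.png

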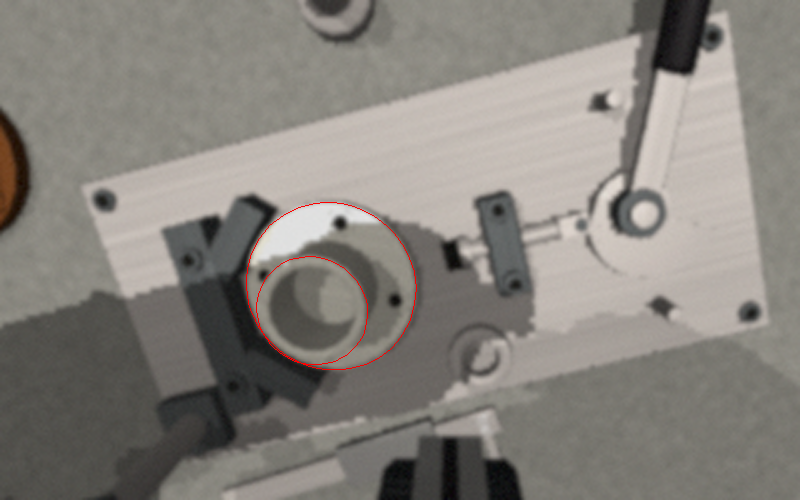

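The seat overlay circles for flange and tube coincide with the housing, so it is home. Next I'll plan the lever arc and check IK and the clearance to the brown look-alike.

```bash
cat >> h.py <<'E'
def lev(deg,r=96,z=31,off=20.,flip=np.pi):
    """TCP pose behind the lever at fixture angle deg; tool x along the push tangent"""
    a=np.radians(deg);u=np.array([np.cos(a),np.sin(a)]);n=np.array([-u[1],u[0]])
    p=np.array([-105,0])+r*u+off*n
    return W(*p,z),down(th+a-np.pi/2+flip)
E
python3 - <<'E'
from h import *
c=viewer.calibration("top")
b=ray(c,(352,266),.01);print("brown fx",(b-o)@M*1e3,"caliper right",(ray(c,(337,247),.01)-o)@M*1e3)
for fl in(0,np.pi):
  for a in(246,215,180,150,125,111,108):
    p,r=lev(a,flip=fl,off=20 if a<246 else 42);q=kinematics.ik(p,r);print(a,((np.array(p)[:2]-o)@M*1e3).round(),None if q is None else np.round(q,2))
E
```

```text
brown fx [-49.5434583  213.92701284] caliper right [-16.11479617 140.51769512]
246 [-106. -105.] [ 0.12  0.53 -0.21  0.   -0.83 -0.29]
215 [-172.  -71.] [ 0.01  0.53 -0.21  0.   -0.83 -0.72]
180 [-201.  -20.] [-0.06  0.49 -0.28 -0.   -0.8  -1.26]
150 [-198.   31.] [-0.08  0.44 -0.38 -0.   -0.75 -1.76]
125 [-176.   67.] [-0.06  0.39 -0.48 -0.   -0.71 -2.22]
111 [-158.   82.] [-0.04  0.35 -0.53 -0.   -0.69 -2.49]
108 [-154.   85.] [-0.03  0.35 -0.54 -0.   -0.68 -2.54]
246 [-106. -105.] [ 0.12  0.53 -0.21  0.   -0.83  2.85]
215 [-172.  -71.] [ 0.01  0.53 -0.21  0.   -0.83  2.42]
180 [-201.  -20.] [-0.06  0.49 -0.28 -0.   -0.8   1.88]
150 [-198.   31.] [-0.08  0.44 -0.38  0.   -0.75  1.38]
125 [-176.   67.] [-0.06  0.39 -0.48  0.   -0.71  0.93]
111 [-158.   82.] [-0.04  0.35 -0.53 -0.   -0.69  0.66]
108 [-154.   85.] [-0.03  0.35 -0.54  0.   -0.68  0.6 ]
```

Run:
```python
from h import *
p,r=lev(246,z=130,off=42,flip=0); arm.reach(p,r)
p,r=lev(246,off=42,flip=0); arm.move_straight(p,vel=.1); arm.pause(.2)
F0=np.array(arm.current_force());print(arm.current_time(),F0.round(2))
fine=list(np.arange(112,100,-1.))
for a in [246]+list(np.arange(240,114,-6.))+fine:
    p,r=lev(a,off=20,flip=0); arm.move_straight(p,r,vel=.07)
    f=np.array(arm.current_force())-F0; t=R.from_rotvec(arm.current_eef_rot()).apply([1,0,0])
    push=-(f@t); lat=np.linalg.norm(f)
    print(int(a),round(push,1),round(lat,1),end=' | ')
    if push>9 or lat>25: break
print(arm.current_time())
```

```text
18.4 [-0.7  -0.95  0.22]
246 1.8 1.9 | 240 0.9 1.0 | 234 1.6 1.9 | 228 0.5 0.9 | 222 1.3 1.7 | 216 1.0 1.1 | 210 0.9 1.6 | 204 1.4 1.6 | 198 1.8 2.0 | 192 1.0 2.1 | 186 0.2 0.8 | 180 1.2 1.8 | 174 0.4 1.3 | 168 1.1 1.4 | 162 1.3 1.8 | 156 0.9 1.6 | 150 0.3 1.5 | 144 0.7 1.6 | 138 -0.2 1.3 | 132 -0.7 1.8 | 126 -0.2 0.6 | 120 -0.6 2.2 | 112 -0.9 1.5 | 111 1.7 2.5 | 110 10.7 12.4 | 26.0083
```

Run:
```python
from h import *
arm.move_straight(lev(111,off=50,flip=0)[0],vel=.08)
arm.move_straight(lev(111,off=50,z=160,flip=0)[0],vel=.15)
arm.reach([.50,-.055,.24],down(0)); arm.pause(.2)
c=viewer.calibration("wrist");f=viewer.grab_frame("wrist")
g=cv2.resize(f[40:260,120:472],(800,500),interpolation=cv2.INTER_CUBIC)[:,:,::-1].copy()
s=800/352
pt=lambda x,y,z:((proj(c,W(x,y,z))-[120,40]+.5)*s-.5).astype(int)
t=np.arange(0,6.28,.1)
for r,z in((40,34),(22.5,82)): cv2.polylines(g,[np.array([pt(40+r*np.cos(a),r*np.sin(a),z) for a in t])],True,(0,0,255),1)
a=np.radians(111);cv2.line(g,pt(-105,0,52),pt(-105+124*np.cos(a),124*np.sin(a),52),(0,0,255),1)
cv2.imwrite("pics/w4.png",g);print(arm.current_time())
```

```text
30.95
```

View pics/w4.png

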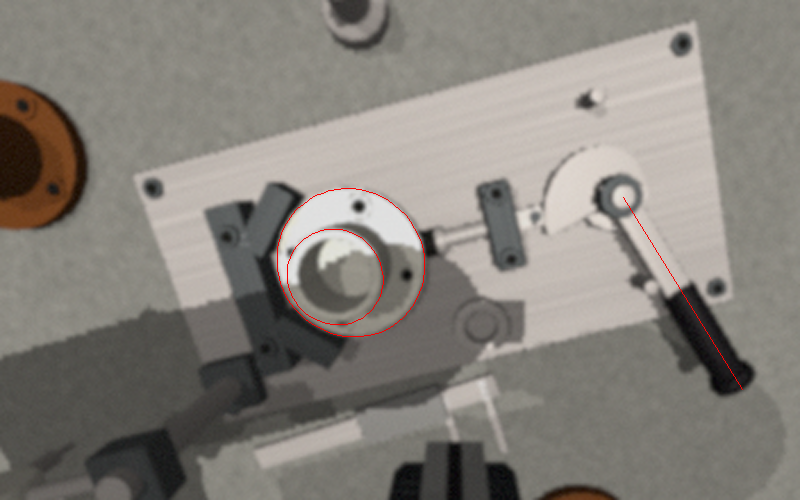

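The picture shows the lever along its 111° line, against the pin. The pad is on the flange at (430,243), the housing matches the seat circles, and nothing is touching the robot.

```bash
python3 -c "
from cell import close_job
print(close_job())"
```

```text
the job is handed in; nothing more can be done
None
```

I handed the job in at about 31 s of the 58 s. The last picture showed the housing home in the vee, the lever round at its stop and the pad on the flange. I could not read the pad's force or see the judge's verdict.

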